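# Centre a wobbly doughnut tower on its cake stand

### The job

The tower of three doughnuts was set down off-centre on the small white cake stand, so the glass dome would not go over it. Nudge it with light taps of the fingertips, low on the bottom doughnut, until it stands upright in the middle of the plate; it is wobbly, so do not topple it, knock it off, grip it or lift it. Do not shift the stand, and leave the dome, the sugar shaker and the spatula where they are.

Things in the scene. Friction and masses are not known exactly. Their poses are not given: they have to be found in the camera images.
- tower: Three ring doughnuts stuck in one stack, 72 mm high, 150-270 g. Bottom one tan, 88 mm across, 26 mm thick, widest 11-15 mm above the plate; middle brown, 76 mm across; top white, 64 mm. Origin: centre of the underside, z up its axis. It stands on bumps on a circle of only 12 mm radius: pushed slowly and low on the bottom one (1-3 N) it slides and stops with the finger; pushed higher it rocks up to 10 degrees and may topple.
- stand_top (a point): Centre of the flat round plate of the white cake stand, on its top face. Plate 130 mm across, no raised lip, a painted lime-green line just inside the edge, top 85 mm above the table; slim stem, foot 100 mm across; 1.1 kg, loose on the table. The tower's axis starts 18 to 28 mm from this point, in any direction.
- dome: Clear glass dome standing on the table, 116 mm across outside and 108 mm inside, 138 mm high with its ball knob. Origin at the centre of its rim, on the table. A bystander: leave it.
- shaker: Steel sugar shaker standing on the table, 72 mm across, 118 mm high. Origin at the centre of its underside. A bystander: leave it.
- spatula: Icing spatula, dark wooden handle and narrow steel blade, lying on the table beyond the stand, 260 mm long. Origin near its middle, on the table; x runs along it to the blade. A bystander: leave it.
There are look-alikes about, which are no part of the job. Leave any red or turquoise look-alike of the part that bears stand_top alone.

How it is judged (in metres and radians):
At the end, for the whole second after the job is handed in: The tower stands upright (within 3.5 degrees) and still on the plate, its axis within 7 mm of the plate's centre; the stand is upright and within 20 mm of where it was; dome, shaker and spatula are within 15 mm of where they were (horizontal distance between tower and stand_top below 0.007 m and z of tower in the frame of stand_top between -0.004 and 0.004 m and angle between tower's own z axis and vertical below 0.06 rad and linear speed of tower below 0.01 m/s and angular speed of tower below 0.15 rad/s and distance of stand_top from where it was at the start of the episode below 0.02 m and angle between stand_top's own z axis and vertical below 0.05 rad and distance of each of dome, shaker, spatula from where it was at the start of the episode below 0.015 m); the robot touches nothing.
It fails at once if the tower was lifted off the plate (more than 12 mm) (z of tower in the frame of stand_top above 0.012 m).
It fails at once if the tower was knocked off the stand or tipped more than 20 degrees (angle between tower's own z axis and vertical above 0.35 rad or z of tower in the frame of stand_top below -0.015 m).
It fails at once if the tower was gripped or struck hard (more than 15 N from the fingers) (contact force between tower and the fingers above 15 N).
It fails at once if the stand was shifted more than 20 mm or tipped (distance of stand_top from where it was at the start of the episode above 0.02 m or angle between stand_top's own z axis and vertical above 0.15 rad).
It fails at once if the dome, shaker or spatula was disturbed (more than 15 mm) (distance of any of dome, shaker, spatula from where it was at the start of the episode above 0.015 m).
It also fails if it takes over 48 s, if anything falls off the work surface, if the arm or the gripper's body presses on something with over 40 N, if the wrist force passes 120 N, or if a joint passes its speed limit or range.

### The arm

A 6-joint arm with a two-finger parallel gripper is mounted at the origin on the work surface. World frame = base frame: x ahead of the robot, y to its left, z up, the work surface at z = 0. Lengths are in mm, angles in degrees, forces in N, time in s.
With the tool pointing down it reaches from about 350 to 850 mm from the base axis. Payload 8.1 kg.
Tool frame: the origin (TCP) lies between the finger pads; the fingertips stand 8 mm ahead of it and the grasp point (between the pads) lies 11 mm behind it (r.tip_extent is the distance from the TCP to the fingertips, in mm); z points along the fingers, y is the direction in which the jaws open and shut (so a half turn about z gives the same grasp; the last joint's range is limited). The gripper opens to 85 mm and grips with 20 to 120 N. Pads are 22 mm wide; open, the fingers measure 114 mm over their backs; the gripper's body (76 mm by 85 mm) begins 54 mm behind the grasp point. The pads swing forward as they close: fully open they stand 13 mm farther back than shut.
Start: joints at [62.028, 7.471, 85.268, -0, 87.261, -4.893], TCP at [235.177, 551.994, 239.292] pointing down, gripper open.
Joint ranges: [-169.43, 169.43], [-51.17, 129.36], [1.28, 143.12], [-76.62, 256.62], [0, 156.53], [-152.29, 152.29]. Speed limits (degrees/s): [136.94, 136.94, 159.86, 180, 180, 180].

### API

Orientations are given as [roll, pitch, yaw] about the fixed x, y, z axes, in that order (R = Rz(yaw) Ry(pitch) Rx(roll)).
In Python, from bench import sensors, viewer, hand_in, r gives the robot as it stands. The module is installed in compiled form; this text tells all that it offers.
- The arm moves only by the tool move_arm, never from a script. Its argument "rows" is a list that holds one entry, the list of rows, each a list of 6 numbers: the shift along the tool's x, y, z in m, then the turn, a rotation vector about the tool's x, y, z in degrees. In form: [[[tx, ty, tz, rx, ry, rz], ...]]. A call has 1 to 20 rows; each row is the pose to reach, as a shift and turn from the pose commanded when the call began, along the tool's axes at that moment; what a row does not reach only later rows make up. A row lasts 1/10 s, in which the tool goes at most 50 mm and 8.59 degrees, less where a joint would pass 70% of its speed; a pose out of reach is approached as far as the arm can. A call with a gripper value outside its range is refused whole. "grip" is the opening, from 0 (shut) to 1 (fully open), set as the call begins (left out, the last holds). The fingers move at their own pace and stop on an object; "newtons" is the grip in N (left out, the last holds). Time passes only in rows, so rows that repeat a pose let the fingers close. It gives the time, the measured TCP pose, the force and the opening at its end, in the units of the state.
- sensors.sense(): the state, without advancing time (a new reading comes with each control period).
- viewer.snapshot(name): name is "scene" or "top" or "wrist"; returns a dict with "color" (420x560x3 uint8, red, green, blue), "camera_matrix" (3x3 intrinsics, pixels), "R" (3x3) and "t" (3): a world point X has camera coordinates R X + t. Camera axes: x right, y down, z forward; pixel columns grow to the right and rows downward; lengths in mm; the calibration is good to about 2 mm. A picture is of the moment at which its call begins. There is no depth.
- hand_in(): hands the job in, once; it reports no verdict.
The state is a dict: "time": time; "joint_pos": joint angles; "qd": joint speeds; "joint_efforts": joint torques, N m; "tool_pos": TCP position; "tcp_rot": TCP orientation; "ft_force": force on the tool from outside, world axes, zero at the start; "wrist_torque": the same for the moment, N m; "finger_gap": finger opening in mm.
Only numpy, scipy, OpenCV 4.12 (cv2) and the standard library are available. Lean on these libraries where they do the work, as an engineer would, in place of code of your own. Each camera call takes 0.05 s, during which the arm holds its last target.

## Working session

There is one attempt and no reset: what is moved stays moved. The work goes in short steps, Python scripts to look and compute and a tool call to move; the robot and the scene stay as the last step left them, time stands still between calls to the robot, and variables do not carry over. Pictures are saved under pics/ and viewed, and the job is handed in when it is done.

Besides the shell and the picture viewer there is one more tool, called after "Emit:" by a JSON object that holds its "method" and its "body", one argument or row to a line. move_arm: Moves the arm, as the interface text tells. Its arguments: {"type":"object","properties":{"rows":{"type":"array","items":{"type":"array","items":{"type":"array","items":{"type":"number"}}}},"grip":{"type":"number"},"newtons":{"type":"number"}},"required":["rows"]}

```bash
mkdir -p pics
python3 - <<'E'
from bench import sensors, viewer, r
import cv2,pickle
for n in ("scene","top","wrist"):
    s=viewer.snapshot(n); pickle.dump(s,open(f"pics/{n}0.pkl","wb"))
    cv2.imwrite(f"pics/{n}0.png",s["color"][:,:,::-1]); print(n,s["camera_matrix"].tolist(),(-s["R"].T@s["t"]).round(),s["R"].round(3).tolist())
print(sensors.sense())
E
```

```text
scene [[545.7863967119592, 0.0, 281.41368693758216], [0.0, 545.7863967119592, 214.70680199498304], [0.0, 0.0, 1.0]] [1205. -566. 1226.] [[0.646, 0.763, 0.015], [0.615, -0.509, -0.602], [-0.452, 0.398, -0.799]]
top [[541.8240731745001, 0.0, 273.0077722262291], [0.0, 541.8240731745001, 211.44399230447894], [0.0, 0.0, 1.0]] [ 417.  -16. 1408.] [[0.005, -1.0, -0.027], [-0.995, -0.002, -0.102], [0.102, 0.028, -0.994]]
wrist [[299.10719027186974, 0.0, 278.31925250869494], [0.0, 299.10719027186974, 213.1833738593057], [0.0, 0.0, 1.0]] [158. 584. 374.] [[0.391, 0.92, -0.002], [0.872, -0.37, 0.322], [0.295, -0.127, -0.947]]
{'time': 0.15, 'joint_pos': array([ 6.20281024e+01,  7.50498758e+00,  8.53142949e+01, -7.53178659e-04,
        8.72623290e+01, -4.89309403e+00]), 'qd': array([-0.01822582, -0.16293687, -0.27505826,  0.07024244,  0.03779747,
        0.14820925]), 'joint_efforts': array([ 7.88210164e-04, -5.70059967e+01, -5.01161313e+01, -2.18356217e-04,
        9.45795269e-03, -1.29701255e-05]), 'tool_pos': array([234.98955584, 551.62400774, 238.49354193]), 'tcp_rot': array([-1.79918622e+02, -6.21167291e-03,  1.56921229e+02]), 'ft_force': array([-0.21476804,  0.14506832,  0.64897368]), 'wrist_torque': array([ 0.01506844, -0.03022169,  0.02865463]), 'finger_gap': 85.21244575022288}
```

View pics/scene0.png

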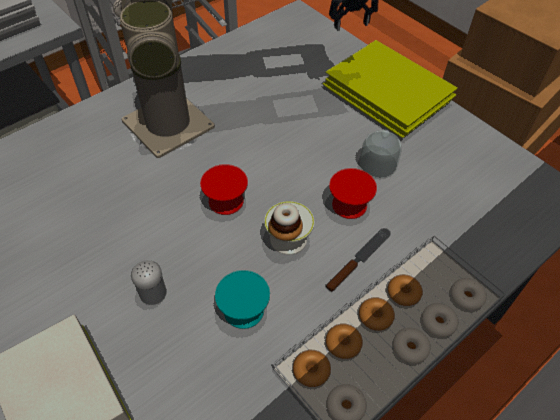

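View pics/top0.png

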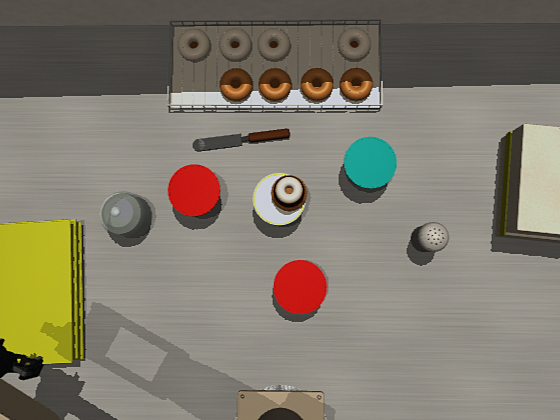

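View pics/wrist0.png

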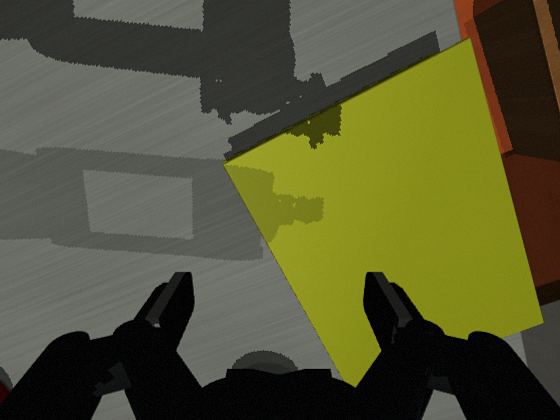

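The target is the white plate with the lime line at top (280,198) / scene (290,225), carrying the tan/brown/white tower. Possible confusions are the red stands at top (194,190) and (300,287), the turquoise stand at (370,162), and the loose rack doughnuts at top (194–356, 44–84). I'll check the choice in a crop and measure it.

```bash
cat > h.py <<'E'
import numpy as np,cv2,pickle
def ray(s,u,v,z):
    K,R,t=np.array(s["camera_matrix"]),np.array(s["R"]),np.array(s["t"]).ravel()
    c=-R.T@t; d=R.T@np.linalg.inv(K)@np.array([u,v,1.]); return c+d*(z-c[2])/d[2]
def rays(s,pts,z): return np.array([ray(s,u,v,z) for u,v in pts])
def circ(P):
    A=np.c_[2*P[:,:2],np.ones(len(P))]; b=(P[:,:2]**2).sum(1)
    x=np.linalg.lstsq(A,b,rcond=None)[0]; return x[:2],np.sqrt(x[2]+x[:2]@x[:2])
def proj(s,X):
    p=np.array(s["camera_matrix"])@(np.array(s["R"])@np.array(X,float)+np.array(s["t"]).ravel()); return p[:2]/p[2]
E
python3 - <<'E'
from h import *
from bench import r
print(r.tip_extent,[a for a in dir(r) if a[0]!='_'])
ims=[]
for n,(x0,y0) in (("top",(235,155)),("scene",(240,180))):
    s=pickle.load(open(f"pics/{n}0.pkl","rb")); c=s["color"][y0:y0+90,x0:x0+100]
    ims.append(cv2.resize(c[:,:,::-1],None,fx=4,fy=4,interpolation=cv2.INTER_CUBIC))
    hsv=cv2.cvtColor(c,cv2.COLOR_RGB2HSV)
    m=cv2.inRange(hsv,(25,40,110),(50,255,255)); v,u=np.nonzero(m)
    P=rays(s,np.c_[u+x0,v+y0],85); 
    for _ in range(4):
        C,R=circ(P); d=np.abs(np.linalg.norm(P[:,:2]-C,axis=1)-R); P=P[d<max(2,2*np.median(d))]
    print(n,"lime",len(P),C.round(1),R.round(1))
cv2.imwrite("pics/crop.png",np.hstack(ims))
E
```

```text
8.0 ['PlanningError', 'tip_extent']
top lime 176 [584.7   6.9] 61.9
scene lime 192 [585.7   5.6] 62.2
```

View pics/crop.png

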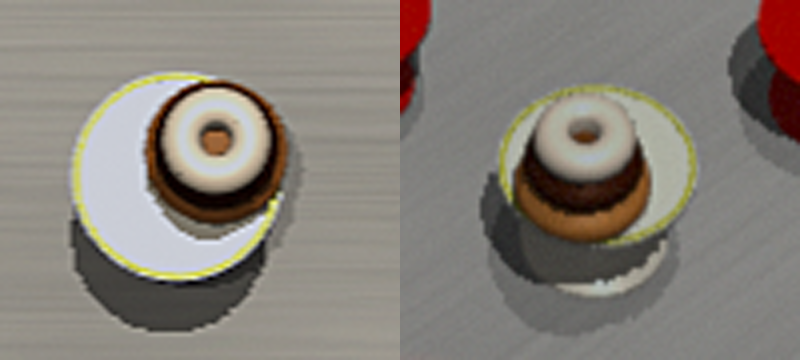

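Run:
```python
from h import *
st=pickle.load(open("pics/top0.pkl","rb"));ss=pickle.load(open("pics/scene0.pkl","rb"))
for n,s,(x0,y0) in (("top",st,(235,155)),("scene",ss,(240,180))):
    c=s["color"][y0:y0+90,x0:x0+100]; hsv=cv2.cvtColor(c,cv2.COLOR_RGB2HSV).astype(int)
    tan=((hsv[...,0]<18)&(hsv[...,1]>90)).astype(np.uint8)
    k=cv2.connectedComponentsWithStats(tan)
    i=1+np.argmax(k[2][1:,4]); t=(k[1]==i).astype(np.uint8)
    cs,_=cv2.findContours(t,0,1); q=cv2.convexHull(max(cs,key=cv2.contourArea)).reshape(-1,2)+[x0,y0]
    print(n,"tan+brown hull bbox",q.min(0),q.max(0))
    P=rays(s,q,98)
    if n=="top":
        C,R=circ(P); print(" tower bottom circ",C.round(1),R.round(1), C-[585.2,6.3])
    (cx,cy),rad=cv2.minEnclosingCircle(q.astype(np.float32)); print(cx,cy,rad)
P=[ray(st,289.4,189.4,147),ray(ss,286.3,214.2,147)]; print(P)
for X in ([585,6.3,85],): print(proj(st,X),proj(ss,X))
```

```text
top tan+brown hull bbox [271 175] [306 210]
 tower bottom circ [597.9 -17.5] 43.3 [ 12.70329584 -23.8070003 ]
288.5824890136719 192.55154418945312 17.812532424926758
scene tan+brown hull bbox [269 216] [302 240]
285.31817626953125 225.5 16.689403533935547
[array([598.51383211, -19.37177268, 147.        ]), array([600.73502783, -18.21577781, 147.        ])]
[278.88062288 198.42991406] [289.01182682 220.04840089]
```

Emit:
{"method": "move_arm", "body": {
  "rows": [
    [[-0.6275,-0.437,0,0,0,128.5],[-0.6275,-0.437,0,0,0,128.5],[-0.6275,-0.437,0,0,0,128.5],[-0.6275,-0.437,0,0,0,128.5],[-0.6275,-0.437,0,0,0,128.5],[-0.6275,-0.437,0,0,0,128.5],[-0.6275,-0.437,0,0,0,128.5],[-0.6275,-0.437,0,0,0,128.5],[-0.6275,-0.437,0,0,0,128.5],[-0.6275,-0.437,0,0,0,128.5],[-0.6275,-0.437,0,0,0,128.5],[-0.6275,-0.437,0,0,0,128.5],[-0.6275,-0.437,0,0,0,128.5],[-0.6275,-0.437,0,0,0,128.5],[-0.6275,-0.437,0,0,0,128.5],[-0.6275,-0.437,0,0,0,128.5],[-0.6275,-0.437,0,0,0,128.5],[-0.6275,-0.437,0,0,0,128.5],[-0.6275,-0.437,0,0,0,128.5],[-0.6275,-0.437,0,0,0,128.5]]
  ],
  "grip": 0
}}

```text
time: 2.15
tool_pos: [640.8, -94.5, 239.6]
tcp_rot: [-180.0, -0.0, 28.5]
ft_force: [1.0, 0.3, 1.0]
finger_gap: 0.3
```

```bash
cat > look.py <<'E'
import sys
from h import *
from bench import sensors, viewer
tag=sys.argv[1]
for n in sys.argv[2:]:
    s=viewer.snapshot(n); pickle.dump(s,open(f"pics/{n}{tag}.pkl","wb")); cv2.imwrite(f"pics/{n}{tag}.png",s["color"][:,:,::-1])
q=sensors.sense(); print({k:np.round(q[k],2) for k in ("time","joint_pos","tool_pos","tcp_rot","ft_force","finger_gap")})
E
python3 look.py 1 wrist
```

```text
{'time': np.float64(2.2), 'joint_pos': array([-1.294e+01,  1.482e+01,  7.692e+01,  1.000e-02,  8.823e+01,
        4.853e+01]), 'tool_pos': array([640.94, -94.64, 239.74]), 'tcp_rot': array([ 1.7999e+02, -3.0000e-02,  2.8530e+01]), 'ft_force': array([ 0.13, -0.64,  0.41]), 'finger_gap': np.float64(0.02)}
```

View pics/wrist1.png

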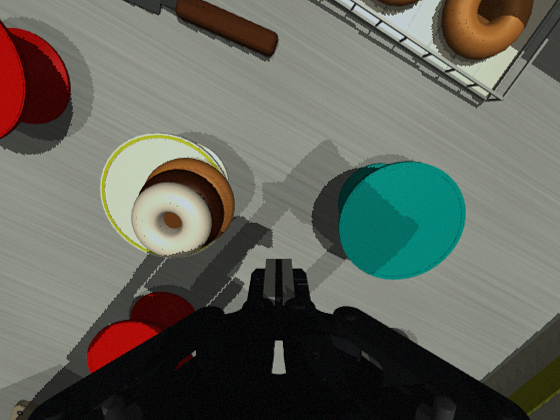

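```bash
cat > meas.py <<'E'
import sys
from h import *
from scipy.optimize import least_squares
# lime fit, known radius; top white ring outline
def run(f,x0,y0,x1,y1,zr=150.):
    s=pickle.load(open(f,"rb")); c=s["color"][y0:y1,x0:x1]; hsv=cv2.cvtColor(c,cv2.COLOR_RGB2HSV).astype(int)
    m=(hsv[...,0]>24)&(hsv[...,0]<45)&(hsv[...,1]>70)&(hsv[...,2]>90); v,u=np.nonzero(m)
    P=rays(s,np.c_[u+x0,v+y0],85)
    for _ in range(5):
        C,R=circ(P); d=np.abs(np.linalg.norm(P[:,:2]-C,axis=1)-R); P=P[d<max(1.5,2*np.median(d))]
    print(f,"plate",len(P),C.round(1),R.round(1))
    tan=((hsv[...,0]<18)&(hsv[...,1]>100)).astype(np.uint8)
    k=cv2.connectedComponentsWithStats(tan); i=1+np.argmax(k[2][1:,4]); t=(k[1]==i).astype(np.uint8)
    cs,_=cv2.findContours(t,0,1); cc=max(cs,key=cv2.contourArea).reshape(-1,2)
    Q=rays(s,cc+[x0,y0],98)
    best=(0,)   # circle of radius 44 through outline, RANSAC
    rng=np.random.default_rng(0)
    for _ in range(1500):
        a=Q[rng.choice(len(Q),3,False)]
        C2,R2=circ(a)
        if 41<R2<47:
            n=(np.abs(np.linalg.norm(Q[:,:2]-C2,axis=1)-R2)<1).sum()
            if n>best[0]: best=(n,C2,R2)
    if best[0]:
        I=Q[np.abs(np.linalg.norm(Q[:,:2]-best[1],axis=1)-best[2])<1]
        w=least_squares(lambda p:np.linalg.norm(I[:,:2]-p,axis=1)-44,best[1])
        print(" bottom",best[0],len(Q),best[1].round(1),best[2].round(1),"fixedR",w.x.round(1))
    wh=((hsv[...,1]<70)&(hsv[...,2]>95)).astype(np.uint8)*0
    # white ring: inside hull of dark (brown) neighbourhood -> use closed low-saturation blob nearest brown
    h=t.copy()*0; 
    return s,C
if __name__=="__main__": run(sys.argv[1],*map(int,sys.argv[2:6]))
E
python3 meas.py pics/wrist1.pkl 85 120 260 275; python3 meas.py pics/top0.pkl 235 155 335 245;python3 meas.py pics/scene0.pkl 240 180 340 260
python3 - <<'E'
from h import *
s=pickle.load(open("pics/wrist1.pkl","rb"))
# white ring outline by eye: left 132, right 211, top 182, bottom 256 ; hole 172,219
print(ray(s,171.5,219,147), ray(s,172.5,219,155))
print("tip px",proj(s,[640.9,-94.6,231.7]))
c=s["color"][120:275,85:260]; cv2.imwrite("pics/c1.png",cv2.resize(c[:,:,::-1],None,fx=4,fy=3.8))
E
```

```text
pics/wrist1.pkl plate 757 [583.8   4.3] 62.6
 bottom 164 285 [596.6 -19.5] 43.8 fixedR [596.5 -19.3]
pics/top0.pkl plate 148 [584.9   6.6] 61.9
 bottom 80 99 [598.1 -17.4] 42.5 fixedR [598.  -17.2]
pics/scene0.pkl plate 156 [585.4   5.8] 62.1
 bottom 41 94 [599.8 -20.1] 41.5 fixedR [597.4 -18.1]
[598.47657355 -18.79814308 147.        ] [602.85177103 -20.77027192 155.        ]
tip px [278.29620675 270.36688095]
```

View pics/c1.png

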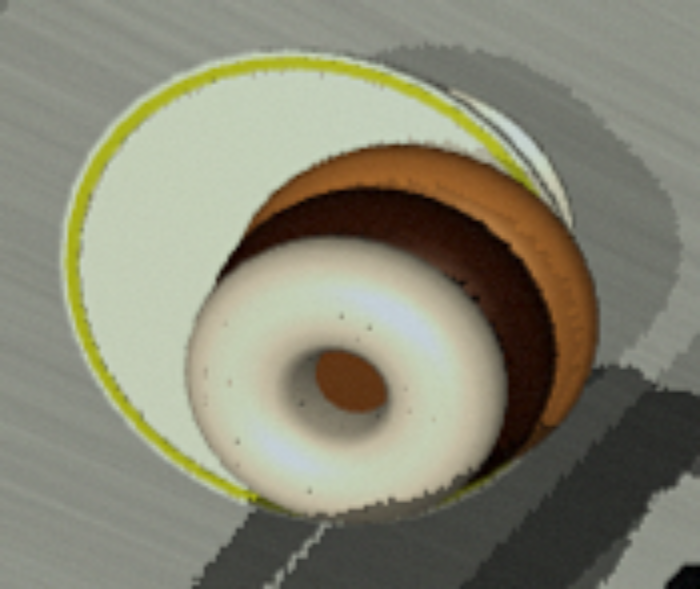

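The crop confirms the choice: white plate with a lime rim, and tan/brown/white rings centred near wrist px (172,219). The tower is about 27 mm off, along (12.9,-23.7). The fingers are already on the outer side, so I descend beside it, leaning the body away from the tower.

Emit:
{"method": "move_arm", "body": {
  "rows": [
    [[-0.0015,0,0.045,4,0,0],[-0.0015,0,0.09,8,0,0],[-0.0015,0,0.12,10,0,0],[-0.0015,0,0.14,10,0,0],[-0.0015,0,0.14,10,0,0],[-0.0015,0,0.14,10,0,0],[-0.0015,0,0.14,10,0,0]]
  ]
}}

```text
time: 2.9
tool_pos: [641.2, -96.5, 101.9]
tcp_rot: [-170.1, -0.1, 28.5]
ft_force: [0.4, -0.2, 0.3]
finger_gap: 0.4
```

```bash
python3 look.py 2 wrist scene top
python3 - <<'E'
import cv2
a=cv2.imread("pics/scene2.png")[165:265,230:350];b=cv2.imread("pics/top2.png")[145:245,235:355]
import numpy as np
cv2.imwrite("pics/c2.png",cv2.resize(np.hstack([a,b]),None,fx=3.3,fy=3.3,interpolation=2))
E
```

```text
{'time': np.float64(3.05), 'joint_pos': array([-16.98,  26.23,  78.05,   7.06,  82.74,  43.24]), 'tool_pos': array([640.99, -96.72, 101.51]), 'tcp_rot': array([-1.7014e+02, -1.4000e-01,  2.8450e+01]), 'ft_force': array([ 0.7 , -0.38,  0.86]), 'finger_gap': np.float64(-0.07)}
```

View pics/wrist2.png

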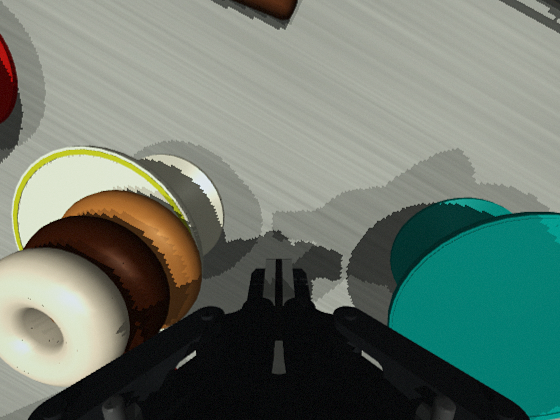

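View pics/c2.png

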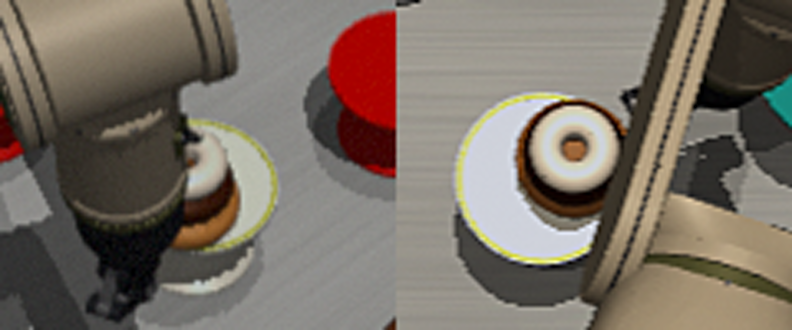

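Clear so far: the tip is about 35 mm short of the tower, and the linkage widens higher up. I lean further, to 30°, so that only the tip can touch the bottom ring, and advance partway.

Emit:
{"method": "move_arm", "body": {
  "rows": [
    [[0,0,0.001,7,0,0],[0,0,0.002,14,0,0],[0,-0.005,0.0025,20,0,0],[0,-0.012,0.0043,20,0,0],[0,-0.0193,0.0056,20,0,0],[0,-0.0193,0.0056,20,0,0],[0,-0.0193,0.0056,20,0,0]]
  ]
}}

```text
time: 3.75
tool_pos: [630.9, -78.2, 99.1]
tcp_rot: [-150.2, -0.1, 28.5]
ft_force: [-1.1, -1.0, 1.2]
finger_gap: -0.0
```

```bash
python3 look.py 3 wrist scene
python3 - <<'E'
import cv2
a=cv2.imread("pics/scene3.png")[165:265,230:350]
import numpy as np
cv2.imwrite("pics/c3.png",cv2.resize(a,None,fx=5,fy=5,interpolation=2))
E
```

```text
{'time': np.float64(3.85), 'joint_pos': array([-22.09,  38.66,  65.82,  18.72,  98.88,  38.46]), 'tool_pos': array([630.89, -78.65,  98.8 ]), 'tcp_rot': array([-1.5016e+02, -9.0000e-02,  2.8490e+01]), 'ft_force': array([ 0.83, -0.35,  0.47]), 'finger_gap': np.float64(0.07)}
```

View pics/wrist3.png

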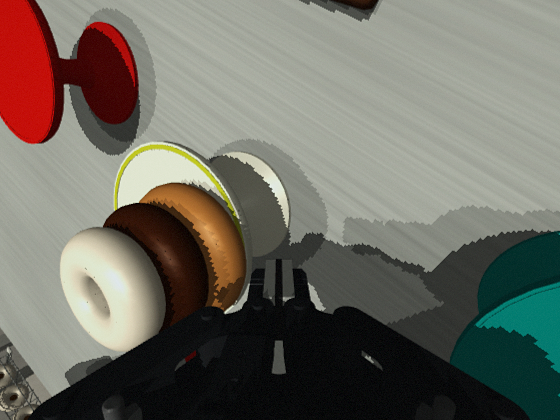

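View pics/c3.png

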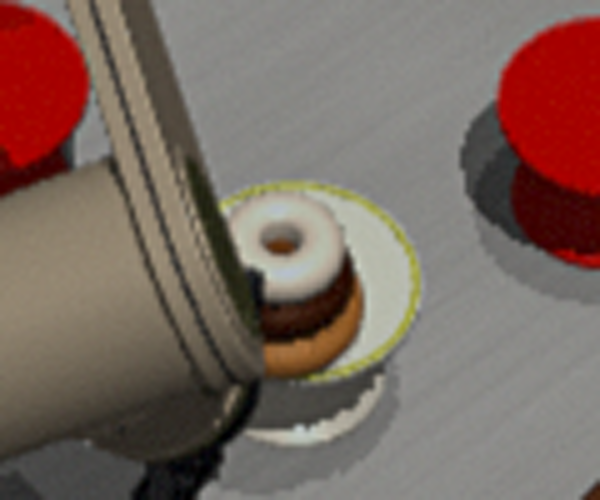

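Run:
```python
from h import *
from scipy.spatial.transform import Rotation as Ro
s=pickle.load(open("pics/wrist3.pkl","rb")); K,R,t=map(np.array,(s["camera_matrix"],s["R"],s["t"]))
T=Ro.from_euler("xyz",[-150.16,-.09,28.49],degrees=True).as_matrix(); p=np.array([630.9,-78.65,98.8])
c=-R.T@t.ravel()
print("cam in tool",T.T@(c-p))
for X in (0,12):
  for u,v in ((278,260),(255,270),(248,300),(212,308),(195,312),(150,350),(60,405),(115,415)):
    d=T.T@R.T@np.linalg.inv(K)@[u,v,1]; o=T.T@(c-p); print(X,(u,v),(o+d*(X-o[0])/d[0]).round(1))
u=np.array([.478,-.878])
tc=np.array([597.5,-18.3])
for rad,z in ((44,98),(38,123),(32,148),(25,157)):
  q=np.r_[tc+u*rad,z]; print(rad,(T.T@(q-p)).round(1))
```

```text
cam in tool [  82.09081171   -1.20609217 -135.91891662]
0 (278, 260) [ 0.  -1.2 20.2]
0 (255, 270) [  0.  -13.8   8.6]
0 (248, 300) [  0.  -15.  -18.8]
0 (212, 308) [  0.  -30.3 -24.7]
0 (195, 312) [  0.  -37.  -27.5]
0 (150, 350) [  0.  -47.7 -49.2]
0 (60, 405) [  0.  -65.5 -70.7]
0 (115, 415) [  0.  -47.7 -73.7]
12 (278, 260) [12.  -1.2 -2.6]
12 (255, 270) [ 12.  -12.  -12.5]
12 (248, 300) [ 12.  -13.  -35.9]
12 (212, 308) [ 12. -26. -41.]
12 (195, 312) [ 12.  -31.8 -43.3]
12 (150, 350) [ 12.  -40.9 -61.9]
12 (60, 405) [ 12.  -56.1 -80.2]
12 (115, 415) [ 12.  -40.9 -82.8]
44 [ -0.5 -21.3  13.1]
38 [ -0.5 -38.9  -5.6]
32 [ -0.4 -56.6 -24.3]
25 [ -0.4 -67.1 -28.6]
```

Emit:
{"method": "move_arm", "body": {
  "rows": [
    [[0,-0.003,0.0018,5,0,0],[0,-0.006,0.004,10,0,0],[0,-0.01,0.0067,10,0,0],[0,-0.01,0.0067,10,0,0],[0,-0.01,0.0067,10,0,0]]
  ]
}}

```text
time: 4.35
tool_pos: [625.1, -68.3, 97.4]
tcp_rot: [-140.2, -0.1, 28.5]
ft_force: [-0.4, -0.2, 0.7]
finger_gap: 0.2
```

```bash
python3 look.py 4 wrist
```

```text
{'time': np.float64(4.4), 'joint_pos': array([-23.92,  45.34,  59.99,  24.12, 106.58,  37.87]), 'tool_pos': array([625.24, -68.37,  97.72]), 'tcp_rot': array([-1.4019e+02, -8.0000e-02,  2.8460e+01]), 'ft_force': array([-0.35,  0.26,  0.24]), 'finger_gap': np.float64(-0.26)}
```

View pics/wrist4.png

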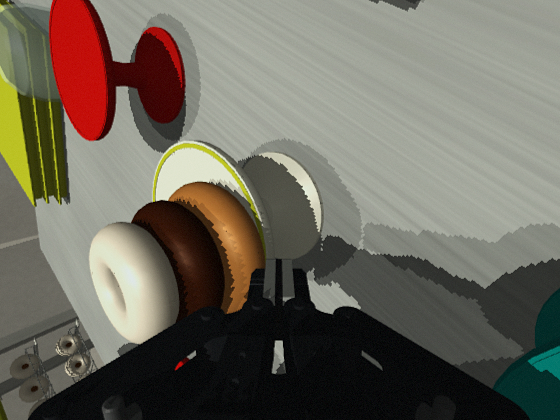

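Emit:
{"method": "move_arm", "body": {
  "rows": [
    [[0,-0.0008,0.0006,0,0,0],[0,-0.0015,0.0013,0,0,0],[0,-0.0023,0.0019,0,0,0],[0,-0.0031,0.0026,0,0,0],[0,-0.0038,0.0032,0,0,0],[0,-0.0046,0.0039,0,0,0],[0,-0.0054,0.0045,0,0,0],[0,-0.0061,0.0051,0,0,0],[0,-0.0069,0.0058,0,0,0],[0,-0.0077,0.0064,0,0,0],[0,-0.0084,0.0071,0,0,0],[0,-0.0092,0.0077,0,0,0],[0,-0.0092,0.0077,0,0,0]]
  ]
}}

```text
time: 5.7
tool_pos: [618.8, -57.8, 96.4]
tcp_rot: [-140.0, 0.0, 28.4]
ft_force: [-0.6, 0.1, 0.5]
finger_gap: 0.0
```

```bash
python3 look.py 5 wrist top
```

```text
{'time': np.float64(5.8), 'joint_pos': array([-23.42,  44.13,  62.06,  24.37, 105.79,  38.06]), 'tool_pos': array([618.78, -57.86,  96.28]), 'tcp_rot': array([-1.3998e+02,  1.0000e-02,  2.8430e+01]), 'ft_force': array([-0.76, -0.86, -0.15]), 'finger_gap': np.float64(0.26)}
```

View pics/wrist5.png

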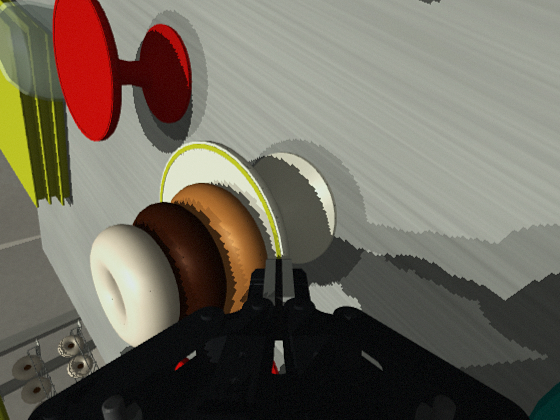

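View pics/top5.png

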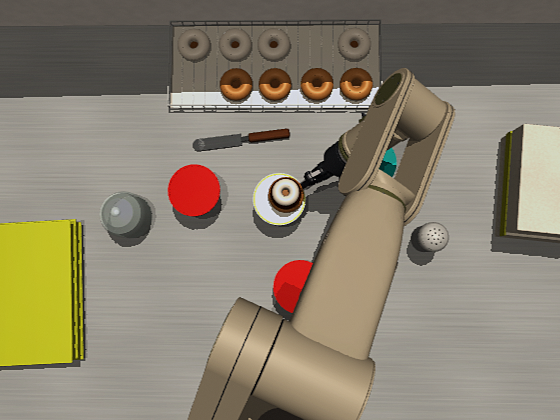

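```bash
python3 meas.py pics/top5.pkl 235 155 310 245; python3 meas.py pics/wrist5.pkl 155 140 285 320
```

```text
pics/top5.pkl plate 155 [584.8   6.5] 61.9
 bottom 80 99 [593.7 -10.6] 42.6 fixedR [593.6 -10.6]
pics/wrist5.pkl plate 943 [582.9   5.8] 62.6
 bottom 119 386 [596.1 -14.5] 42.5 fixedR [594.7 -13.6]
```

Emit:
{"method": "move_arm", "body": {
  "rows": [
    [[0,-0.0009,0.0005,0,0,0],[0,-0.0017,0.0011,0,0,0],[0,-0.0025,0.0017,0,0,0],[0,-0.0034,0.0023,0,0,0],[0,-0.0042,0.0028,0,0,0],[0,-0.005,0.0034,0,0,0],[0,-0.0059,0.004,0,0,0],[0,-0.0067,0.0045,0,0,0],[0,-0.0075,0.0051,0,0,0],[0,-0.0084,0.0057,0,0,0],[0,-0.0092,0.0062,0,0,0],[0,-0.01,0.0068,0,0,0],[0,-0.0109,0.0074,0,0,0],[0,-0.0117,0.0079,0,0,0],[0,-0.0125,0.0085,0,0,0],[0,-0.0125,0.0085,0,0,0]]
  ]
}}

```text
time: 7.4
tool_pos: [611.6, -44.6, 97.9]
tcp_rot: [-140.0, 0.0, 28.4]
ft_force: [0.6, -0.5, -0.4]
finger_gap: -0.1
```

```bash
python3 look.py 6 wrist top;  python3 meas.py pics/top6.pkl 235 155 310 245; python3 meas.py pics/wrist6.pkl 155 140 285 320;python3 - <<'E'
import cv2
import numpy as np
a=cv2.imread("pics/wrist6.png")[120:340,60:340];b=cv2.imread("pics/top6.png")[155:245,235:335]
cv2.imwrite("pics/c6.png",np.hstack([cv2.resize(a,(420,330)),cv2.resize(b,(367,330),interpolation=2)]))
E
```

```text
{'time': np.float64(7.5), 'joint_pos': array([-22.72,  42.33,  64.58,  24.66, 104.86,  38.39]), 'tool_pos': array([611.63, -44.65,  97.82]), 'tcp_rot': array([-1.3998e+02,  1.0000e-02,  2.8430e+01]), 'ft_force': array([ 0.7 , -0.72,  0.21]), 'finger_gap': np.float64(0.01)}
pics/top6.pkl plate 173 [584.9   6.5] 61.9
 bottom 84 101 [585.2   2.1] 42.4 fixedR [585.3   2.2]
pics/wrist6.pkl plate 692 [583.7   6.3] 61.8
 bottom 118 383 [587.4  -1.1] 42.3 fixedR [ 5.857e+02 -4.000e-01]
```

View pics/c6.png

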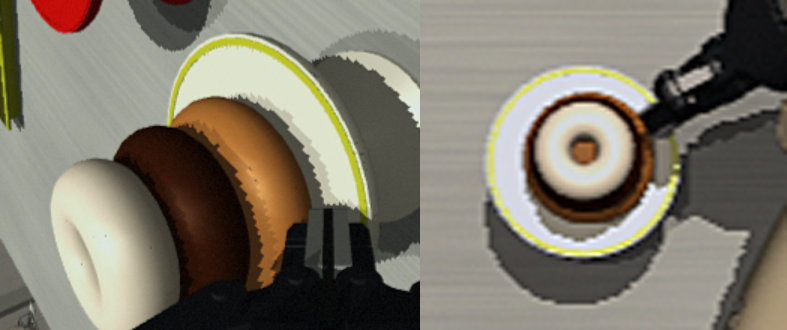

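Emit:
{"method": "move_arm", "body": {
  "rows": [
    [[0,-0.0008,0.0006,0,0,0],[0,-0.0015,0.0013,0,0,0],[0,-0.0023,0.0019,0,0,0],[0,-0.0031,0.0026,0,0,0],[0,-0.0031,0.0026,0,0,0],[0,-0.0031,0.0026,0,0,0]]
  ]
}}

```text
time: 8.1
tool_pos: [609.7, -41.1, 97.8]
tcp_rot: [-140.0, 0.0, 28.4]
ft_force: [0.8, -0.7, 0.1]
finger_gap: -0.2
```

```bash
python3 look.py 7 wrist top;  python3 meas.py pics/top7.pkl 235 155 310 245; python3 meas.py pics/wrist7.pkl 155 140 285 320
```

```text
{'time': np.float64(8.2), 'joint_pos': array([-22.53,  41.89,  65.24,  24.73, 104.59,  38.46]), 'tool_pos': array([609.7 , -41.11,  97.78]), 'tcp_rot': array([-1.3998e+02,  1.0000e-02,  2.8430e+01]), 'ft_force': array([ 0.19, -0.45, -0.31]), 'finger_gap': np.float64(0.13)}
pics/top7.pkl plate 171 [584.9   6.4] 61.9
 bottom 82 99 [583.2   5.5] 42.5 fixedR [583.3   5.4]
pics/wrist7.pkl plate 683 [583.6   6.2] 61.8
 bottom 117 380 [584.8   2.3] 42.5 fixedR [583.6   2.9]
```

Top view: the tower is now about 2 mm off centre. I back straight off, rise, and check it free of the arm.

Emit:
{"method": "move_arm", "body": {
  "rows": [
    [[0,0.0008,-0.0006,0,0,0],[0,0.0031,-0.0026,0,0,0],[0,0.0077,-0.0064,0,0,0],[0,0.0153,-0.0129,0,0,0],[0,0.03,-0.025,0,0,0],[0,0.046,-0.0386,0,0,0],[0,0.023,-0.0665,0,0,0],[0,0,-0.094,0,0,0],[0,-0.031,-0.131,0,0,0],[0,-0.031,-0.131,0,0,0],[0,-0.031,-0.131,0,0,0],[0,-0.031,-0.131,-20,0,0],[0,-0.031,-0.131,-20,0,0],[0,-0.031,-0.131,-20,0,0],[0,-0.031,-0.131,-20,0,0]]
  ]
}}

```text
time: 9.7
tool_pos: [638.2, -93.1, 218.3]
tcp_rot: [-160.1, 0.0, 28.5]
ft_force: [0.2, -0.6, -0.8]
finger_gap: 0.0
```

```bash
python3 look.py 8 wrist top scene;  python3 meas.py pics/top8.pkl 235 155 330 245; python3 meas.py pics/scene8.pkl 240 180 340 260
python3 - <<'E'
import cv2
import numpy as np
a=cv2.imread("pics/scene8.png")[170:260,240:340];b=cv2.imread("pics/top8.png")[155:245,235:335]
cv2.imwrite("pics/c8.png",np.hstack([cv2.resize(x,(400,360),interpolation=2) for x in (a,b)]))
E
```

```text
{'time': np.float64(9.85), 'joint_pos': array([-20.26,  28.29,  64.83,  13.4 , 102.05,  42.43]), 'tool_pos': array([638.01, -94.69, 216.6 ]), 'tcp_rot': array([-1.5981e+02,  1.1000e-01,  2.8390e+01]), 'ft_force': array([ 0.06,  0.52, -0.41]), 'finger_gap': np.float64(-0.29)}
pics/top8.pkl plate 182 [584.9   6.4] 61.9
 bottom 79 99 [583.4   5.7] 42.2 fixedR [583.6   5.7]
pics/scene8.pkl plate 101 [585.2   5.5] 62.4
 bottom 34 79 [586.5   1.9] 41.1 fixedR [582.6   2.5]
```

View pics/c8.png

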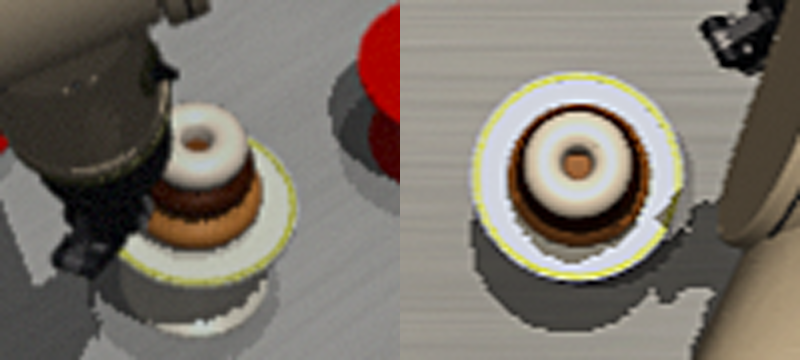

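View pics/wrist8.png

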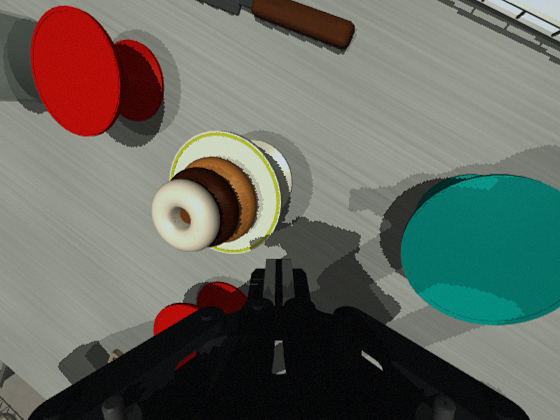

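Emit:
{"method": "move_arm", "body": {
  "rows": [
    [[0,0.04,-0.02,0,0,0],[0,0.08,-0.04,0,0,0],[0,0.11,-0.05,0,0,0],[0,0.11,-0.05,0,0,0],[0,0.11,-0.05,0,0,0],[0,0.11,-0.05,0,0,0]]
  ]
}}

```text
time: 10.45
tool_pos: [695.5, -200.1, 226.5]
tcp_rot: [-159.9, 0.0, 28.4]
ft_force: [-0.1, 0.7, 0.8]
finger_gap: 0.4
```

```bash
python3 look.py 9 top scene;  python3 meas.py pics/wrist8.pkl 150 125 300 262; python3 meas.py pics/top9.pkl 235 155 330 245; python3 meas.py pics/scene9.pkl 240 180 340 260
python3 - <<'E'
import cv2
import numpy as np
a=cv2.imread("pics/scene9.png")[170:260,240:340];b=cv2.imread("pics/top9.png")[155:245,235:335]
cv2.imwrite("pics/c9.png",np.hstack([cv2.resize(x,(400,360),interpolation=2) for x in (a,b)]))
E
```

```text
{'time': np.float64(10.55), 'joint_pos': array([-25.76,  43.91,  41.89,  12.33, 110.23,  38.41]), 'tool_pos': array([ 695.78, -199.52,  227.88]), 'tcp_rot': array([-1.5998e+02, -1.0000e-02,  2.8470e+01]), 'ft_force': array([-0.07,  1.33, -0.11]), 'finger_gap': np.float64(-0.12)}
pics/wrist8.pkl plate 807 [583.6   4.9] 62.4
 bottom 145 265 [583.4   3. ] 43.5 fixedR [582.8   3.4]
pics/top9.pkl plate 182 [584.9   6.4] 61.9
 bottom 79 99 [583.4   5.7] 42.2 fixedR [583.6   5.7]
pics/scene9.pkl plate 123 [585.5   5.3] 62.2
 bottom 50 91 [585.5   2.2] 41.9 fixedR [583.9   3.5]
```

View pics/c9.png

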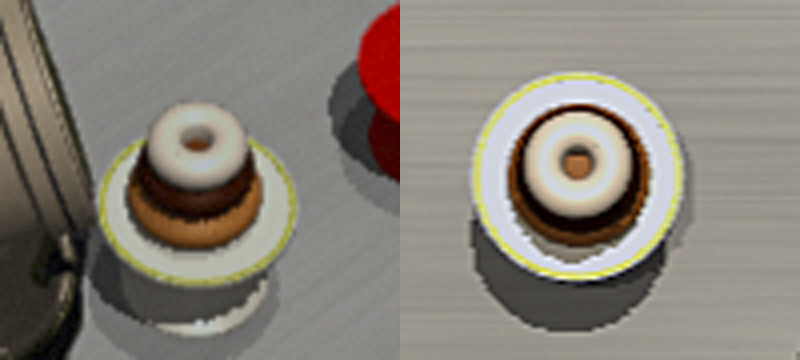

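View pics/top9.png

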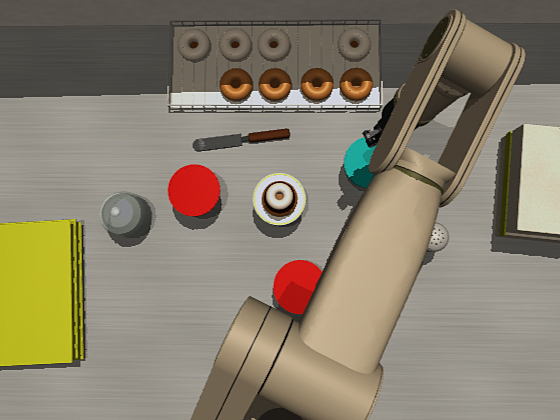

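All views put the tower 1.5–2.5 mm off centre and upright. The stand, dome, shaker and spatula sit where they were, and the arm is clear.

```bash
python3 -c "
from bench import hand_in
print(hand_in())"
```

```text
the job is handed in; nothing more can be done
None
```

The tower now stands upright close to the middle of the white plate, and I have handed the job in at about 10.6 s of the 48 s allowed. No verdict came back.

**What I did:** the tower started about 27 mm off centre. I shut the fingers and leaned the gripper 40° away, so that only the tip could touch the bottom doughnut, about 10 mm above the plate. I then slid the tower in with three slow pushes and backed off.

**Final checks with the arm clear:**

| Check | Result |
|---|---|
| Tower off centre, top view | about 1.5 mm |
| Tower off centre, wrist view | about 1.7 mm |
| Tower off centre, scene view | about 2.4 mm with the ring radius fixed, 3.1 mm with it free |
| Stand movement | no more than about 0.5 mm in the fixed views |
| Dome, spatula | unmoved by eye in the top view |
| Shaker | visible part unmoved by eye in the top view; the arm hid the rest |
| Contact force | within the noise of the wrist readings, about 1 N, at the end of each push |

**Limits and disagreements:**
- During the pushes, the steeply tilted wrist view differed from the top view by about 3–4 mm. I trusted the top view, and the two agreed to about 2 mm once the tower was free.
- I judged that the tower is upright from the pictures and did not measure its tilt.

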